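Load a microtube rack into the analyser's blind loading bay

TASK

Load the white microtube rack into the grey loading bay: swing the blue gate arm out of the way, slide the rack along the guide rail into the bay until you feel it rest fully home against the stop hidden inside, without pushing so hard that the stop is shifted. Then swing the gate shut behind the rack, press the green load key fully down and let go. Keep the rack flat on the deck and leave the other things where they stand.

Things in the scene. Friction and masses are not known exactly. Their poses are not given: they have to be found in the camera images.
- loader: Loading bay fixed on the deck: low grey housing, closed at the back, no floor, so the rack slides on the deck itself. Origin on the deck in the middle of its mouth; +x points into the bay (way of insertion), +z up, +y left when looking in. Inside 131 mm wide (y -65.5 to +65.5) and 40 mm high; roof from x = 0 to 205 mm, its top 46 mm above the deck; a white hood from x = 98 to 203 mm rises to 67 mm.
- rail_end (a point): Outer end of the aluminium guide rail, on its inner face, on the deck. The rail is in line with the bay's +y wall: its inner face lies at loader y = +65.5 mm from the mouth out to loader x = -320 mm; it is 24 mm high. The other side of the lane is open, but for a slanted lead-in cheek at the mouth.
- gate (a joint): Blue gate arm in front of the mouth, on an upright hinge at loader (-38, -86) mm. 0 = shut: the arm (8 mm thick, 86 mm long, z 8 to 36 mm) lies along loader +y from the hinge, inner face at loader x = -34 mm. Grows as it swings outward, away from the mouth; at 1.57 it points along loader -x, beside the lane; end stop 1.7. Light friction (about 1 N at the post) holds it where it is left.
- gate_post (a point): Centre of the upright black round grip post on the gate arm, 15 mm in diameter, 76 mm from the hinge axis; this point lies 64 mm above the deck, the post reaches from 36 mm to 84 mm above the deck.
- gate_hinge (a point): Point on the gate's upright hinge axis, 64 mm above the deck.
- rack_mid (a point): Centre of the white microtube rack, a flat block with 12 x 8 holes, loose on the deck, 0.25 to 0.5 kg; 178 mm along its own y, 124 mm along its own x, 32 mm high (an edge drawn 1.5 to 3 mm wider does not touch); this point is 16 mm above the deck. Too wide to grip. It goes in lengthwise, either end first; when home its outer end still stands 10 to 28 mm out of the roofed part.
- stop_face (a point): Middle of the face of the stop hidden inside the bay, where the front end of the rack comes to rest. Its x axis points along the insertion. Its depth differs from time to time: 150 to 168 mm inside the mouth. It is only clamped and slips back if pushed with more than about 45 N.
- load_key (a joint): Travel of the green load key: 0 up, 0.006 m fully down; spring, 5 N when fully down; it comes up by itself.
- load_key_top (a point): Middle of the top of the green load key, 26 mm in diameter, on the hood of the bay; pressed straight down.
- white_bottle: Bystander: white reagent bottle with blue cap, 35 x 58 x 78 mm, left of the bay; origin at the middle of its underside.
- brown_bottle: Bystander: brown reagent bottle with green cap, 35 x 58 x 78 mm, left of the bay; origin at the middle of its underside.
- vial_a: Bystander: small brown vial with red cap, 22 mm in diameter, 45 mm high, standing on the round lid behind the work.
- vial_b: Bystander: small brown vial with blue cap, 22 mm in diameter, 45 mm high, standing on the round lid behind the work.

How it is judged (in metres and radians):
On the way, in this order (a step that is already met when the one before it is completed fails the run):
1. the gate is swung out of the lane (at least 1.4 rad) (value of joint gate above 1.4 rad), for 0.1 s.
2. the rack is in the bay, lengthwise, its front end within 4 mm of the stop (x of rack_mid in the frame of stop_face above -0.093 m and angle between the y axis of rack_mid and the x axis of loader, either way round below 0.06 rad and y of rack_mid in the frame of loader between -0.012 and 0.012 m and height (world z) of rack_mid below 0.02 m), for 0.2 s.
3. the gate is shut behind the rack (within 0.12 rad) (value of joint gate below 0.12 rad), for 0.1 s.
4. the load key is pressed down (at least 4 of 6 mm) (value of joint load_key above 0.004 m).
At the end, for the whole second after the job is handed in: The rack lies flat in the bay, lengthwise (within 0.06 rad and 12 mm of the bay's middle line), its front end within 4 mm of the stop, at rest; the gate is shut (within 0.12 rad); the load key has come up again (within 1.5 mm) (all of step 2 and value of joint gate below 0.12 rad and value of joint load_key below 0.0015 m and linear speed of rack below 0.02 m/s); the robot touches nothing.
It fails at once if the stop is shifted by more than 4 mm (distance of stop_face from where it was at the start of the episode above 0.004 m).
It fails at once if the rack is lifted or tipped (height (world z) of rack_mid above 0.045 m or angle between rack_mid's own z axis and vertical above 0.25 rad).
It fails at once if a bottle or vial is moved by more than 25 mm (distance of any of white_bottle, brown_bottle, vial_a, vial_b from where it was at the start of the episode above 0.025 m).
It also fails if it takes over 72 s, if anything falls off the work surface, if the arm or the gripper's body presses on something with over 40 N, if the wrist force passes 120 N, or if a joint passes its speed limit or range.

ROBOT

A 6-joint arm with a two-finger parallel gripper is mounted at the origin on a cart in front of the work surface, level with it; the furniture and walls round the work are solid. World frame = base frame: x ahead of the robot, y to its left, z up, the work surface at z = 0. Lengths are in m, angles in degrees, forces in N, time in s.
With the tool pointing down it reaches from about 0.375 to 0.9 m from the base axis. Payload 3.1 kg.
Tool frame: the origin (TCP) lies between the finger pads; the fingertips stand 11 mm ahead of it and the grasp point (between the pads) lies 8 mm behind it; z points along the fingers, y is the line along which they close (so a half turn about z gives the same grasp; the last joint's range is limited). The gripper opens to 87 mm and grips with 3 to 60 N. Pads are 19 mm wide; open, the fingers measure 117 mm over their backs; the gripper's body (75 mm by 190 mm) begins 51 mm behind the grasp point.
Start: joints at [63.971, 30.224, 82.088, -0, 67.689, -10.227], TCP at [0.17, 0.601, 0.234] pointing down, gripper open.
Joint ranges: [-176.69, 176.69], [-43.24, 126.21], [12.49, 139.97], [-82, 262], [0, 151.66], [-163.58, 163.58]. Speed limits (degrees/s): [159.86, 159.86, 180, 180, 180, 180].

INTERFACE

Orientations are given as a 3x3 rotation matrix whose columns are the frame's x, y, z axes.
In Python, from rig import bot, viewer, workorder, nets gives the robot as it stands. The module is installed in compiled form; this text tells all that it offers.
- The arm moves only by the tool move_arm, never from a script. Its argument "increments" is a list of rows, each a list of 7 numbers: the shift along the tool's x, y, z normalised to -1 to 1, where 1 is 0.3 m, then the turn, a rotation vector about the tool's x, y, z normalised to -1 to 1, where 1 is pi rad, then the opening, from 0 (shut) to 1 (fully open). In form: [[tx, ty, tz, wx, wy, wz, grip], ...]. A call has 1 to 10 rows; each row is the pose to reach, as a shift and turn from the pose commanded when the call began, along the tool's axes at that moment, turning the shorter way round; what a row does not reach only later rows make up. A row lasts 1/12 s, in which the tool goes at most 41.7 mm and 7.16 degrees, less where a joint would pass 70% of its speed; a pose out of reach is approached as far as the arm can. A call with a number of a shift or a turn outside -1 to 1 is refused whole. A call with a gripper value outside its range is refused whole. The fingers move at their own pace and stop on an object; the grip force is fixed at half the most. Time passes only in rows, so rows that repeat a pose let the fingers close. It gives the time, the measured TCP pose, the force, the opening and the grip force at its end, in the units of the state.
- bot.read_state(): the state, without advancing time (a new reading comes with each control period).
- viewer.capture(name): name is "scene" or "top" or "wrist"; returns a dict with "image" (420x560x3 uint8, blue, green, red), "K" (3x3 intrinsics, pixels), "dist" ([k1, k2, p1, p2, k3] as OpenCV has them; the pictures are not rectified), "eye" and "orientation" of the camera in the world. Camera axes: x right, y up, looking along -z (the intrinsics and any distortion apply to the point x, -y, -z); pixel columns grow to the right and rows downward; lengths in m; the calibration is good to about 2 mm. A picture is of the moment at which its call begins. There is no depth.
- workorder.hand_in(): hands the job in; it is judged then, once.
Trained networks look in the newest picture that a camera, given by its name, has taken for a name from the list of things; names that differ only in an ending like _2 or _b are one class to them, and where a whole thing is asked for, a point or a joint stands for the part that bears it (a point fixed in the world has none). Each returns a list of dicts, best first, with "conf" (0 to 1); they miss things now and then, are a little off and sometimes report something else, mostly with a low value. They report only what shows in the picture. A call takes as long as a camera call.
- nets.find_in(camera, thing): "location" ([column, row] in pixels, amid what is visible of it).
The state is a dict: "time_s": time; "joint_positions": joint angles; "qvel": joint speeds; "tau": joint torques, N m; "position": TCP position; "tcp_rot": TCP orientation; "force": force on the tool from outside, world axes, zero at the start; "moment": the same for the moment, N m; "opening": opening from 0.0 (shut) to 1.0 (fully open); "grasp_force": force on a finger pad.
Only numpy, scipy, OpenCV 4.12 (cv2) and the standard library are available. Lean on these libraries where they do the work, as an engineer would, in place of code of your own. Each camera call takes 0.05 s, during which the arm holds its last target. There are 200 camera calls.

## Working session

There is one attempt and no reset: what is moved stays moved. The work goes in short steps, Python scripts to look and compute and a tool call to move; the robot and the scene stay as the last step left them, time stands still between calls to the robot, and variables do not carry over. Pictures are saved under pics/ and viewed, at most 10 in all, crops included, and the job is handed in when it is done.

Besides the shell and the picture viewer there is one more tool, called by a JSON object that holds its "api" and its "payload". move_arm: Moves the arm, as the interface text tells. Its arguments: {"type":"object","properties":{"increments":{"type":"array"}},"required":["increments"]}

```bash
mkdir -p pics; cat > h.py <<'E'
import numpy as np, cv2
from rig import bot, viewer, workorder, nets
def ray(c,px):
    p=cv2.undistortPoints(np.array([[px]],float),np.array(c["K"]),np.array(c["dist"]))[0,0]
    d=np.array(c["orientation"])@np.array([p[0],-p[1],-1.0]); return np.array(c["eye"]),d
def at(c,px,z):
    e,d=ray(c,px); return e+d*(z-e[2])/d[2]
def proj(c,P):
    q=np.array(c["orientation"]).T@(np.array(P,float)-np.array(c["eye"])); q=q*[1,-1,-1]
    return cv2.projectPoints(q.reshape(1,3),np.zeros(3),np.zeros(3),np.array(c["K"]),np.array(c["dist"]))[0].ravel()
def inc(R,p,q): return np.round(np.array(R).T@(np.array(q)-np.array(p))/0.3,4)
E
cat > a.py <<'E'
from h import *
np.set_printoptions(precision=4,suppress=True)
Z={"loader":.046,"rail_end":0,"gate_post":.064,"gate_hinge":.064,"rack_mid":.016,"load_key_top":.07,"white_bottle":.04,"brown_bottle":.04,"vial_a":.05}
for n in ("top","scene"):
    c=viewer.capture(n); cv2.imwrite(f"pics/{n}1.png",c["image"]); print(n,c["eye"])
    for t,z in Z.items():
        for r in nets.find_in(n,t)[:2]: print(t,np.round(r["location"],1),round(r["conf"],2),at(c,r["location"],z))
s=bot.read_state(); print(s["position"],np.array(s["tcp_rot"]),s["force"],s["time_s"])
E
python3 a.py
```

```text
top [0.3939 0.103  1.218 ]
loader [256.9 243. ] 0.8 [0.4677 0.1683 0.046 ]
loader [306.6 155. ] 0.71 [0.7015 0.0333 0.046 ]
rail_end [257.2 247.5] 0.6 [0.4585 0.1702 0.    ]
gate_hinge [162.7 233.3] 0.19 [0.495  0.4103 0.064 ]
rack_mid [386.6 232.2] 0.91 [ 0.4936 -0.1768  0.016 ]
load_key_top [159.9 233. ] 0.39 [0.4953 0.4159 0.07  ]
white_bottle [160.8 233.4] 0.62 [0.4969 0.4216 0.04  ]
brown_bottle [138.8 215. ] 0.74 [0.5466 0.4815 0.04  ]
brown_bottle [259.4 248.6] 0.52 [0.4534 0.1622 0.04  ]
vial_a [285.5 172.9] 0.63 [0.6524 0.0908 0.05  ]
vial_a [387.2 232.4] 0.52 [ 0.4902 -0.1704  0.05  ]
scene [-0.1036 -0.2118  0.8346]
loader [251.1 238.2] 0.92 [0.4492 0.1408 0.046 ]
rail_end [248.7 236.1] 0.87 [0.4851 0.1709 0.    ]
gate_post [294.9 234.1] 0.74 [0.4986 0.0384 0.064 ]
gate_post [250.9 237. ] 0.29 [0.4398 0.1351 0.064 ]
gate_hinge [296.4 235.1] 0.56 [0.4972 0.0335 0.064 ]
rack_mid [372.8 279. ] 0.62 [ 0.4892 -0.1811  0.016 ]
load_key_top [223.1 224. ] 0.57 [0.4417 0.219  0.07  ]
white_bottle [172.9 194.2] 0.82 [0.4969 0.4303 0.04  ]
brown_bottle [164.  178.6] 0.81 [0.5405 0.4971 0.04  ]
vial_a [322.1 193.9] 0.47 [0.6826 0.0358 0.05  ]
vial_a [224.5 223.1] 0.38 [0.4604 0.2286 0.05  ]
[0.1701 0.6014 0.2336] [[-0.9622  0.2723  0.    ]
 [ 0.2723  0.9622  0.    ]
 [ 0.      0.     -1.    ]] [-0.0672  0.5353  0.7408] 1.0
```

View pics/top1.png

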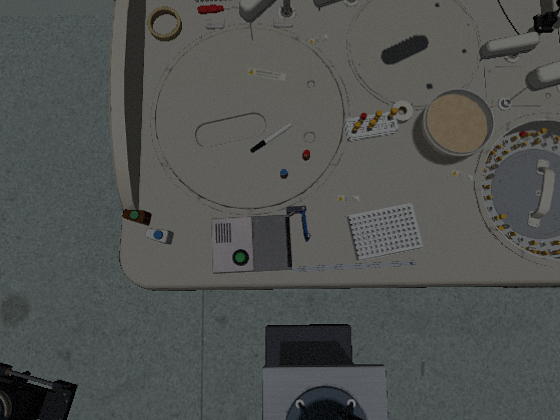

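View pics/scene1.png

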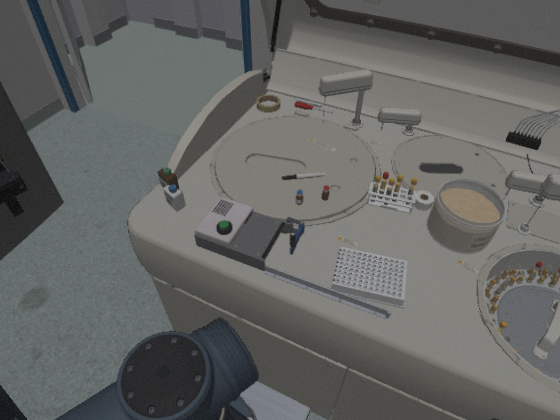

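The top view shows the loader (212–292, 215–272) with its mouth facing right (world −y), the green key at (240,257), and the gate hinge at (291,210) with the arm partly open towards (306,238). The rack is at (386,232), and the rail runs along row ~265 to (415,263). I'll zoom in for the edges.

```bash
python3 - <<'E'
import cv2
i=cv2.imread("pics/top1.png")[198:282,204:430]
i=cv2.convertScaleAbs(cv2.resize(i,None,fx=3.5,fy=3.5,interpolation=cv2.INTER_CUBIC),alpha=1.6); cv2.imwrite("pics/c1.png",i); print(i.shape)
E
```

```text
(294, 791, 3)
```

View pics/c1.png

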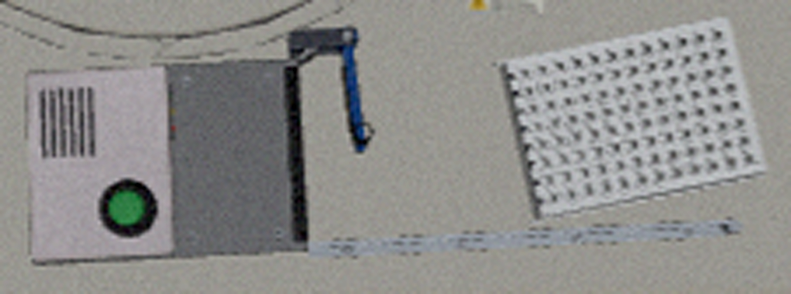

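The crop shows the hinge at (348,37), the post at (362,133), the rail end at (737,224), the key at (127,208), and the rack top corners (503,62), (727,18), (765,172) and (540,215). I'll fit the poses from these.

```bash
cat > b.py <<'E'
from h import *
np.set_printoptions(precision=4,suppress=True)
c=viewer.capture("top")
P=lambda u,v,z: at(c,(u/3.5+204-.35,v/3.5+198-.35),z)
hn=P(348,37,.05);po=P(362,133,.084);re=P(737,224,.024);rm=P(310,243,.024);key=P(127,208,.07)
# fit loader pose: hinge(-38,-86), rail line, roof corners
m1=P(300,62,.046);m2=P(307,243,.046)
b1=P(28,70,.067);b2=P(35,262,.067);d1=P(165,66,.067);d2=P(174,255,.067)
for n in "hn po re rm key m1 m2 b1 b2 d1 d2".split(): print(n,eval(n))
for a,b in((re,rm),(b1,d1),(b2,d2),):
    d=(b-a)[:2] if a is re else (a-b)[:2]; print("ang",np.degrees(np.arctan2(d[1],d[0])),np.linalg.norm(d))
rc=np.array([P(*q,.032) for q in((503,62),(727,18),(765,172),(540,215))]); print(rc.mean(0),np.linalg.norm(np.diff(rc,axis=0),axis=1))
for k in((1,0),(2,3)):
    d=(rc[k[1]]-rc[k[0]])[:2]; print("rack long ang",np.degrees(np.arctan2(d[1],d[0])))
g=(po-hn)[:2]; print("gate dir",np.degrees(np.arctan2(g[1],g[0])),np.linalg.norm(g))
E
python3 b.py
```

```text
hn [0.5568 0.0462 0.05  ]
po [0.482  0.0394 0.084 ]
re [ 0.4147 -0.243   0.024 ]
rm [0.4047 0.077  0.024 ]
key [0.4311 0.2103 0.07  ]
m1 [0.5389 0.0825 0.046 ]
m2 [0.4045 0.0797 0.046 ]
b1 [0.5334 0.2838 0.067 ]
b2 [0.3934 0.2773 0.067 ]
d1 [0.5348 0.1826 0.067 ]
d2 [0.397  0.1766 0.067 ]
ang 91.7879546901321 0.32018248818227707
ang 90.83243090472371 0.10126577221070025
ang 92.06362048767518 0.10077949002521368
[ 0.4959 -0.1683  0.032 ] [0.1739 0.1187 0.1717]
rack long ang 100.33156209379895
rack long ang 99.96650447104199
gate dir -174.767210566474 0.07508141641770356
```

```bash
cat >> h.py <<'E'
np.set_printoptions(precision=4,suppress=True)
TH=np.radians(91.9); UX=np.array([np.cos(TH),np.sin(TH),0]); UY=np.array([-np.sin(TH),np.cos(TH),0])
O=np.array([.4696,.0785,0])
L=lambda x,y,z: O+UX*x/1e3+UY*y/1e3+np.array([0,0,z/1e3])
def toL(p): d=np.array(p)-O; return np.array([d@UX,d@UY,d[2]])*1e3
def cmd(st,*tg):
    # tg: (lx,ly,lz mm, closing angle deg in world); st = (pos, closing angle) commanded
    p,a=st; a_=np.radians(a); R=np.array([[np.sin(a_),np.cos(a_),0],[-np.cos(a_),np.sin(a_),0],[0,0,-1]])
    for t in tg: print(inc(R,p,L(*t[:3])), "wz",round(-(t[3]-a)/180,4))
def now():
    s=bot.read_state(); R=np.array(s["tcp_rot"]); a=np.degrees(np.arctan2(R[1,1],R[0,1]))
    print("t",s["time_s"],"L",toL(s["position"]),"ang",round(a,2),"F",np.array(s["force"])@UX,np.array(s["force"])@UY,s["force"][2],"op",s["opening"],s["grasp_force"],"tilt",R[2,2]); return s["position"],a
E
python3 -c "
from h import *
s=now()
print(toL([.482,.0394,.084]))
d=toL([.33,.32,.234]); print(L(-38,-10,66))
cmd(s,(*d,s[1]-72)); cmd((L(*d),s[1]-72),(-38,-10,160,s[1]-144),(-38,-10,160,-88.1))
"
```

```text
t 1.05 L [532.503  281.9365 233.5616] ang 74.2 F 0.2890292048746014 -0.722732209561231 -0.9745297022557985 op 0.9953484725883972 0.0 tilt -0.999999999970465
[-39.4896 -11.0968  84.    ]
[0.4809 0.0409 0.066 ]
[ 0.7681 -0.7573 -0.0015] wz 0.4
[0.9491 0.4668 0.2467] wz 0.4
[0.9491 0.4668 0.2467] wz 0.5016
```

```bash
sed -i 's/R=np.array(\[\[np.sin(a_),np.cos(a_),0\],\[-np.cos(a_),np.sin(a_),0\]/R=np.array([[-np.sin(a_),np.cos(a_),0],[np.cos(a_),np.sin(a_),0]/' h.py
python3 -c "
from h import *
s=now()
d=toL([.33,.32,.234])
cmd(s,(*d,s[1]-72)); cmd((L(*d),s[1]-72),(-38,-10,160,s[1]-144))
"
```

```text
t 1.05 L [532.503  281.9365 233.5616] ang 74.2 F 0.2890292048746014 -0.722732209561231 -0.9745297022557985 op 0.9953484725883972 0.0 tilt -0.999999999970465
[-0.7681 -0.7573 -0.0015] wz 0.4
[-0.9491  0.4668  0.2467] wz 0.4
```

{"api": "move_arm", "payload": {"increments": [[-0.768,-0.757,0,0,0,0.4,0.6],[-0.768,-0.757,0,0,0,0.4,0.6],[-0.768,-0.757,0,0,0,0.4,0.6],[-0.768,-0.757,0,0,0,0.4,0.6],[-0.768,-0.757,0,0,0,0.4,0.6],[-0.768,-0.757,0,0,0,0.4,0.6],[-0.768,-0.757,0,0,0,0.4,0.6],[-0.768,-0.757,0,0,0,0.4,0.6],[-0.768,-0.757,0,0,0,0.4,0.6],[-0.768,-0.757,0,0,0,0.4,0.6]]}}

```text
time_s: 1.88
position: [0.3313, 0.3184, 0.2338]
tcp_rot: [[-0.034, 0.999, 0.0], [0.999, 0.034, 0.0], [0.0, 0.001, -1.0]]
force: [0.1, 0.3, 0.3]
opening: 0.598
grasp_force: 0.0
```

{"api": "move_arm", "payload": {"increments": [[-0.93,0.467,0.1,0,0,0.4,0.6],[-0.93,0.467,0.1,0,0,0.4,0.6],[-0.93,0.467,0.1,0,0,0.4,0.6],[-0.93,0.467,0.1,0,0,0.4,0.6],[-0.93,0.467,0.1,0,0,0.4,0.6],[-0.93,0.467,0.1,0,0,0.4,0.6],[-0.93,0.467,0.1,0,0,0.4,0.6],[-0.93,0.467,0.1,0,0,0.4,0.6],[-0.93,0.467,0.1,0,0,0.4,0.6],[-0.93,0.467,0.1,0,0,0.4,0.6]]}}

```text
time_s: 2.72
position: [0.4837, 0.0458, 0.2034]
tcp_rot: [[0.937, 0.349, 0.001], [0.349, -0.937, -0.0], [0.0, 0.0, -1.0]]
force: [1.0, 0.6, 0.1]
opening: 0.602
grasp_force: 0.0
```

```bash
python3 -c "
from h import *
s=now(); c=viewer.capture('wrist'); cv2.imwrite('pics/w1.png',cv2.convertScaleAbs(c['image'],alpha=1.5))
print(c['eye'],'pred post',proj(c,L(-38,-10,84)),'hinge',proj(c,L(-38,-86,64)),'mouth corners',proj(c,L(0,-68,46)),proj(c,L(0,68,46)))
for t in ('gate_post','gate_hinge'):
  for r in nets.find_in('wrist',t)[:2]: print(t,r, toL(at(c,r['location'],.064)))
cmd(s,(-38,-10,120,-88.1),(-38,-10,66,-88.1))
"
```

```text
t 2.7167 L [-33.1941 -13.0308 203.4277] ang -69.6 F 0.5975395986486872 -0.9719172731790878 0.0820649196487802 op 0.6016823657021578 0.0 tilt -0.9999998437882082
[0.5476 0.0672 0.3546] pred post [279.8307 211.7764] hinge [306.3262 129.8258] mouth corners [261.664 135.061] [223.036  258.2754]
gate_post {'location': [291.0, 172.6], 'conf': 0.78} [-37.5659 -44.4814  64.    ]
gate_hinge {'location': [290.7, 169.6], 'conf': 0.71} [-36.3737 -47.0626  64.    ]
[-0.0147  0.012   0.2781] wz 0.1028
[-0.0147  0.012   0.4581] wz 0.1028
```

View pics/w1.png

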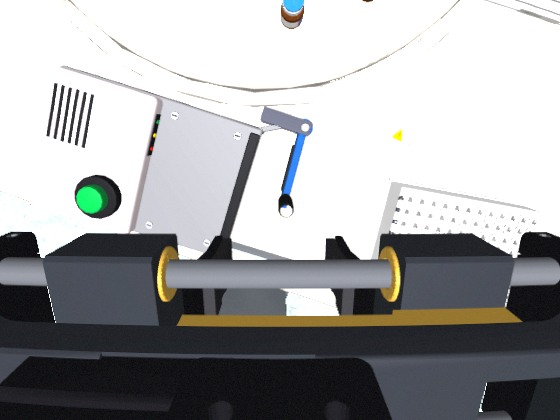

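The wrist view puts the hinge at (305,127) and the mouth corner at (261,135), both matching predictions. The post top is at (286,208), so the gate is nearly shut at about 0.07 rad. I'll descend and grip it.

{"api": "move_arm", "payload": {"increments": [[-0.016,0.025,0.2,0,0,0.103,0.6],[-0.016,0.025,0.25,0,0,0.103,0.6],[-0.016,0.025,0.3,0,0,0.103,0.6],[-0.016,0.025,0.36,0,0,0.103,0.6],[-0.016,0.025,0.42,0,0,0.103,0.6],[-0.016,0.025,0.458,0,0,0.103,0.6],[-0.016,0.025,0.458,0,0,0.103,0],[-0.016,0.025,0.458,0,0,0.103,0],[-0.016,0.025,0.458,0,0,0.103,0],[-0.016,0.025,0.458,0,0,0.103,0]]}}

```text
time_s: 3.7
position: [0.4815, 0.0391, 0.0671]
tcp_rot: [[0.999, 0.044, 0.002], [0.044, -0.999, -0.0], [0.002, 0.0, -1.0]]
force: [0.1, 0.3, 0.3]
opening: 0.381
grasp_force: 0.0
```

```bash
python3 -c "
from h import *
s=now()
print('arc')
for g in (.2,.4,.6,.8,1.0,1.2,1.4,1.55,1.62):
  cmd(s,(-38-76*np.sin(g),-86+76*np.cos(g),66,-88.1+np.degrees(g)))
"
```

```text
t 3.7 L [-39.8091 -10.5612  67.099 ] ang -87.51 F 0.2949996630466306 -0.1211082779378264 0.28950543067416723 op 0.3813166462617864 0.0 tilt -0.9999976647015945
arc
[0.0027 0.0443 0.0037] wz -0.0604
[0.0172 0.0928 0.0037] wz -0.124
[0.041  0.1374 0.0037] wz -0.1877
[0.0731 0.1765 0.0037] wz -0.2514
[0.1124 0.2083 0.0037] wz -0.315
[0.1573 0.2317 0.0037] wz -0.3787
[0.2059 0.2458 0.0037] wz -0.4423
[0.2436 0.2498 0.0037] wz -0.4901
[0.2614 0.2497 0.0037] wz -0.5124
```

{"api": "move_arm", "payload": {"increments": [[0,0,0,0,0,0,0],[0,0,0,0,0,0,0],[0,0,0,0,0,0,0],[0,0,0,0,0,0,0],[0,0,0,0,0,0,0]]}}

```text
time_s: 4.12
position: [0.481, 0.0389, 0.0667]
tcp_rot: [[0.999, 0.042, 0.001], [0.042, -0.999, -0.0], [0.001, 0.0, -1.0]]
force: [-0.4, 0.1, 5.4]
opening: 0.162
grasp_force: 30.0
```

```bash
python3 -c "
from h import *
s=now()
print('arc')
for g in (.15,.25,.35,.45,.55,.65,.75,.85,.95,1.05,1.15,1.25,1.35,1.45,1.55,1.62):
  cmd(s,(-38-76*np.sin(g),-86+76*np.cos(g),66,-88.1+np.degrees(g)))
"
```

```text
t 4.1167 L [-39.9514 -10.0997  66.6639] ang -87.58 F 0.11000725588498132 0.41904362383373933 5.388858935487741 op 0.1621277420355258 29.99976516046445 tilt -0.9999995417711782
arc
[0.0022 0.0314 0.0022] wz -0.0449
[0.007  0.0562 0.0022] wz -0.0767
[0.0143 0.0805 0.0022] wz -0.1085
[0.0239 0.1039 0.0022] wz -0.1403
[0.0359 0.1262 0.0022] wz -0.1722
[0.05   0.1473 0.0022] wz -0.204
[0.0661 0.1668 0.0022] wz -0.2358
[0.0841 0.1846 0.0022] wz -0.2677
[0.1038 0.2005 0.0022] wz -0.2995
[0.125  0.2144 0.0022] wz -0.3313
[0.1475 0.2261 0.0022] wz -0.3632
[0.171  0.2355 0.0022] wz -0.395
[0.1953 0.2425 0.0022] wz -0.4268
[0.2202 0.247  0.0022] wz -0.4587
[0.2455 0.249  0.0022] wz -0.4905
[0.2632 0.2489 0.0022] wz -0.5128
```

Gripped (14 mm opening, 30 N). I'll swing it along the arc.

{"api": "move_arm", "payload": {"increments": [[0.002,0.031,0,0,0,-0.045,0],[0.007,0.056,0,0,0,-0.077,0],[0.014,0.08,0,0,0,-0.109,0],[0.024,0.104,0,0,0,-0.14,0],[0.036,0.126,0,0,0,-0.172,0],[0.05,0.147,0,0,0,-0.204,0],[0.066,0.167,0,0,0,-0.236,0],[0.084,0.185,0,0,0,-0.268,0],[0.104,0.2,0,0,0,-0.3,0],[0.125,0.214,0,0,0,-0.331,0]]}}

```text
time_s: 4.95
position: [0.5238, -0.0238, 0.0667]
tcp_rot: [[0.467, 0.884, 0.006], [0.884, -0.467, 0.0], [0.003, 0.005, -1.0]]
force: [4.0, 5.4, 1.0]
opening: 0.161
grasp_force: 30.0
```

```bash
python3 -c "
from h import *
s=now()
g=1.05;s=(L(-38-76*np.sin(g),-86+76*np.cos(g),66),-88.1+np.degrees(g))
for g in (1.15,1.25,1.35,1.45,1.55,1.63):
  cmd(s,(-38-76*np.sin(g),-86+76*np.cos(g),66,-88.1+np.degrees(g)))
"
```

```text
t 4.95 L [-104.0302  -50.7916   66.732 ] ang -27.87 F 5.2524060442553475 -4.2092029013007775 0.9939471502254066 op 0.16054855897444853 30.008048271993175 tilt -0.9999826490236771
[0.0013 0.0253 0.    ] wz -0.0318
[0.005  0.0503 0.    ] wz -0.0637
[0.0113 0.0749 0.    ] wz -0.0955
[0.02   0.0987 0.    ] wz -0.1273
[0.031  0.1215 0.    ] wz -0.1592
[0.0414 0.1388 0.    ] wz -0.1846
```

{"api": "move_arm", "payload": {"increments": [[0.001,0.025,0,0,0,-0.032,0],[0.005,0.05,0,0,0,-0.064,0],[0.011,0.075,0,0,0,-0.096,0],[0.02,0.099,0,0,0,-0.127,0],[0.031,0.122,0,0,0,-0.159,0],[0.041,0.139,0,0,0,-0.185,0],[0.041,0.139,0,0,0,-0.185,0],[0.041,0.139,0,0,0,-0.185,0.5],[0.041,0.139,0,0,0,-0.185,0.5],[0.041,0.139,0,0,0,-0.185,0.5]]}}

```text
time_s: 5.78
position: [0.5624, -0.0323, 0.0658]
tcp_rot: [[-0.092, 0.996, -0.002], [0.996, 0.092, 0.0], [0.0, -0.002, -1.0]]
force: [-0.9, 0.6, 0.4]
opening: 0.309
grasp_force: 0.0
```

```bash
python3 -c "
from h import *
s=now(); 
cmd(s,(*toL(s[0])[:2],130,s[1]),(-210,-118,130,92-180),(-250,-110,130,92-180),(-250,-110,50,-88.1),(-250,-110,23,-88.1))
"
```

```text
t 5.7833 L [-113.8113  -89.0784   65.7671] ang 5.3 F 0.6425662940322976 0.8775596655069796 0.4486361294305188 op 0.3086021108530407 0.0 tilt -0.9999976673484332
[-0.     -0.     -0.2141] wz -0.0
[-0.3258  0.0772 -0.2141] wz 0.5183
[-0.4573  0.0427 -0.2141] wz 0.5183
[-0.4573  0.0427  0.0526] wz 0.5189
[-0.4573  0.0427  0.1426] wz 0.5189
```

{"api": "move_arm", "payload": {"increments": [[0,0,-0.1,0,0,0,0.6],[0,0,-0.21,0,0,0,1],[-0.1,0.02,-0.21,0,0,0.1,1],[-0.2,0.04,-0.21,0,0,0.2,1],[-0.3,0.06,-0.21,0,0,0.3,1],[-0.4,0.09,-0.21,0,0,0.4,1],[-0.457,0.09,-0.21,0,0,0.5,1],[-0.457,0.09,-0.21,0,0,0.519,1],[-0.457,0.09,-0.21,0,0,0.519,1],[-0.457,0.09,-0.21,0,0,0.519,1]]}}

```text
time_s: 6.62
position: [0.6018, -0.167, 0.1284]
tcp_rot: [[0.793, 0.61, -0.002], [0.61, -0.793, 0.001], [-0.002, -0.002, -1.0]]
force: [-0.4, 0.3, -0.8]
opening: 0.985
grasp_force: 0.0
```

```bash
python3 -c "
from h import *
s=now(); c=viewer.capture('wrist'); cv2.imwrite('pics/w2.png',cv2.convertScaleAbs(c['image'],alpha=1.2))
"
```

```text
t 6.6167 L [-249.7124 -123.9393  128.3623] ang -52.44 F 0.28205294893073996 0.38227260457935675 -0.7987745715999547 op 0.9851954972757226 0.0 tilt -0.9999966090496409
```

View pics/w2.png

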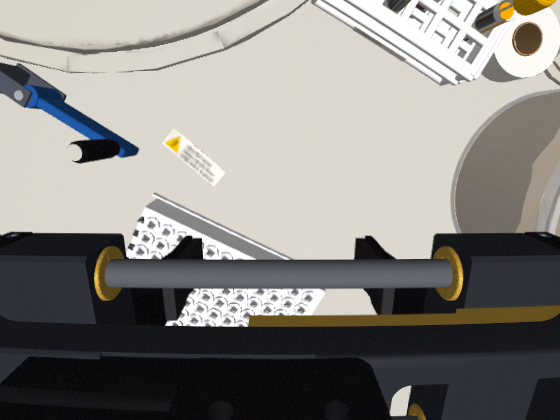

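The gate stands open beside the lane (post at (78,152)), and the rack edge runs under the gripper. I'll finish the turn and go down beside the rack.

{"api": "move_arm", "payload": {"increments": [[0,0,0,0,0,0.198,1],[0,0,0,0,0,0.198,1],[0,0,0,0,0,0.198,1],[0,0,0,0,0,0.198,1],[0,0,0.05,0,0,0.198,1],[0,0,0.12,0,0,0.198,1],[0,0,0.2,0,0,0.198,1],[0,0,0.28,0,0,0.198,1],[0,0,0.34,0,0,0.198,1],[0,0,0.34,0,0,0.198,1]]}}

```text
time_s: 7.5
position: [0.5993, -0.1649, 0.023]
tcp_rot: [[0.999, 0.043, -0.009], [0.043, -0.999, 0.004], [-0.009, -0.004, -1.0]]
force: [-0.2, 0.5, 0.2]
opening: 0.997
grasp_force: 0.0
```

```bash
python3 -c "
from h import *
s=now(); cmd(s,(-250,-80,26,-88.1),(-250,-60,26,-88.1))
"
```

```text
t 7.5 L [-247.5598 -121.5888   22.9863] ang -87.51 F 0.4776102976805929 0.22370054137258027 0.16259908165351983 op 0.9965184978593316 0.0 tilt -0.9999541367593335
[-0.1387  0.0067 -0.01  ] wz 0.0033
[-0.2054  0.006  -0.01  ] wz 0.0033
```

{"api": "move_arm", "payload": {"increments": [[-0.03,0,-0.005,0,0,0.003,1],[-0.06,0,-0.01,0,0,0.003,1],[-0.08,0,-0.01,0,0,0.003,1],[-0.095,0,-0.01,0,0,0.003,1],[-0.11,0,-0.01,0,0,0.003,1],[-0.122,0,-0.01,0,0,0.003,1],[-0.134,0,-0.01,0,0,0.003,1],[-0.145,0,-0.01,0,0,0.003,1],[-0.155,0,-0.01,0,0,0.003,1],[-0.165,0,-0.01,0,0,0.003,1]]}}

```text
time_s: 8.33
position: [0.5537, -0.1686, 0.0303]
tcp_rot: [[0.999, 0.032, 0.001], [0.032, -0.999, -0.0], [0.001, 0.0, -1.0]]
force: [0.8, 0.1, -0.1]
opening: 1.001
grasp_force: 0.7
```

```bash
cat > t.py <<'E'
from h import *
import sys
s=now(); c=viewer.capture('top')
i=c['image'][198:282,204:430]
cv2.imwrite(f'pics/{sys.argv[1]}.png',cv2.convertScaleAbs(cv2.resize(i,None,fx=3.5,fy=3.5,interpolation=cv2.INTER_CUBIC),alpha=1.6))
E
python3 t.py t2
```

```text
t 8.3333 L [-249.724   -75.8303   30.2533] ang -88.17 F 0.022871538716362126 -0.8309088184809815 -0.058770006377429684 op 1.00073779239132 0.7462573237717152 tilt -0.999999607295523
```

View pics/t2.png

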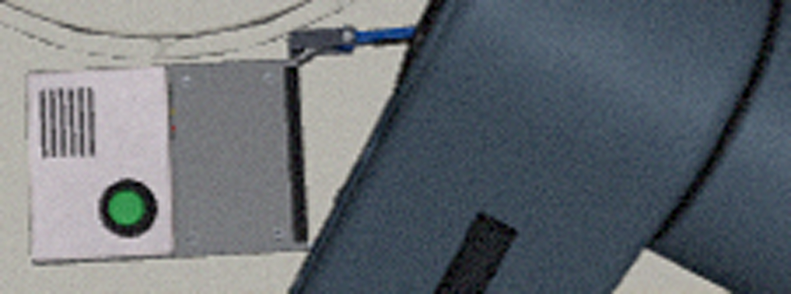

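The arm hides the rack from the top camera, so I'll go by force from here.

{"api": "move_arm", "payload": {"increments": [[-0.008,0,0.01,0,0,0,1],[-0.016,0,0.02,0,0,0,1],[-0.024,0,0.02,0,0,0,1],[-0.03,0,0.02,0,0,0,1]]}}

```text
time_s: 8.72
position: [0.5511, -0.1702, 0.0251]
tcp_rot: [[0.999, 0.032, 0.014], [0.032, -0.999, -0.005], [0.014, 0.005, -1.0]]
force: [15.0, 4.8, -0.1]
opening: 0.998
grasp_force: 7.7
```

```bash
python3 -c "
from h import *
now()"
```

```text
t 8.7167 L [-251.2403  -73.1742   25.0868] ang -88.18 F 4.3370782240226475 -15.182893880153982 -0.07352263157982475 op 0.9982874402395623 7.718252744525671 tilt -0.9998854293138112
```

```bash
python3 -c "
from h import *
s=(L(-250,-63,25),-88.2)
cmd(s,(-250,-110,25,-88.2),(-250,-105,110,-88.2),(-385,-60,130,-20),(-385,3,130,1.9))
"
```

```text
[ 0.1567 -0.0003  0.    ] wz -0.0
[ 0.14   -0.0002 -0.2833] wz -0.0
[-0.0092  0.45   -0.35  ] wz -0.3789
[-0.2192  0.4504 -0.35  ] wz -0.5006
```

{"api": "move_arm", "payload": {"increments": [[0.08,0,0,0,0,0,1],[0.157,0,0,0,0,0,1],[0.157,0,-0.13,0,0,0,1],[0.14,0.05,-0.25,0,0,-0.04,1],[0.1,0.15,-0.35,0,0,-0.08,1],[0.0,0.28,-0.35,0,0,-0.12,1],[0.0,0.4,-0.35,0,0,-0.16,1],[-0.1,0.45,-0.35,0,0,-0.2,1],[-0.2,0.45,-0.35,0,0,-0.24,1],[-0.219,0.45,-0.35,0,0,-0.28,1]]}}

```text
time_s: 9.55
position: [0.4771, -0.305, 0.1277]
tcp_rot: [[0.621, 0.783, -0.008], [0.783, -0.621, 0.006], [-0.0, -0.009, -1.0]]
force: [0.4, 1.3, -0.8]
opening: 0.997
grasp_force: 0.0
```

```bash
python3 -c "
from h import *
s=now(); c=viewer.capture('wrist'); cv2.imwrite('pics/w3.png',c['image'])
cmd(s,(-385,3,130,1.9))
for q in ((-320,65.5,24),(-161,65.5,32),(-161,-58.5,32),(-339,65.5,32),(-339,-58.5,32)): print(q,proj(c,L(*q)))
"
```

```text
t 9.55 L [-383.5214    5.1883  127.6529] ang -38.42 F 1.295620743504447 -0.47230953185862495 -0.84400229523937 op 0.9974557853672719 0.0 tilt -0.9999549039353361
[ 0.001   0.0088 -0.0078] wz -0.224
(-320, 65.5, 24) [174.9464 199.1913]
(-161, 65.5, 32) [31.0381 48.0776]
(-161, -58.5, 32) [142.4119 -75.8829]
(-339, 65.5, 32) [187.6728 218.2343]
(-339, -58.5, 32) [302.8987 118.2855]
```

View pics/w3.png

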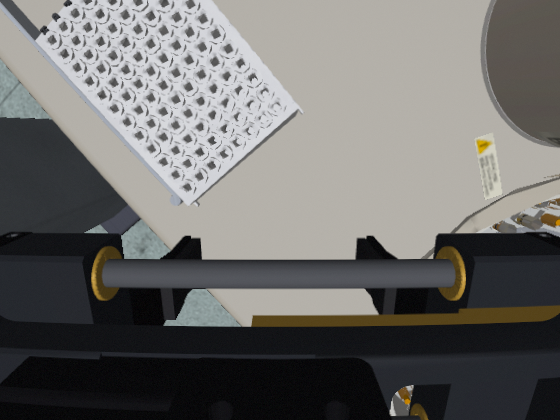

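The rack's back corners are at (192,205) and (299,111). That makes it flush against the rail, with its back end near x = −331. I'll finish the turn and go down behind it.

{"api": "move_arm", "payload": {"increments": [[0,0,0,0,0,-0.224,0.85],[0,0,0,0,0,-0.224,0.85],[0,0,0,0,0,-0.224,0.85],[0,0,0,0,0,-0.224,0.85],[0,0,0.04,0,0,-0.224,0.85],[0,0,0.1,0,0,-0.224,0.85],[0,0,0.17,0,0,-0.224,0.85],[0,0,0.25,0,0,-0.224,0.85],[0,0,0.315,0,0,-0.224,0.85],[0,0,0.315,0,0,-0.224,0.85]]}}

```text
time_s: 10.43
position: [0.4811, -0.3029, 0.0306]
tcp_rot: [[-0.029, 1.0, -0.007], [1.0, 0.029, 0.007], [0.007, -0.006, -1.0]]
force: [0.3, -0.1, -1.2]
opening: 0.852
grasp_force: 0.0
```

```bash
python3 -c "
from h import *
s=now(); cmd(s,(-350,2,32,1.9),(-200,2,32,1.9),(-80,2,32,1.9))"
```

```text
t 10.4333 L [-381.5811    1.2018   30.5723] ang 1.65 F -0.1413262430855093 -0.31633862319259426 -1.2304316252033851 op 0.8521929320738302 0.0 tilt -0.9999567576750537
[ 0.1053 -0.0031 -0.0048] wz -0.0014
[ 0.6053 -0.0053 -0.0048] wz -0.0014
[ 1.0052 -0.007  -0.0048] wz -0.0014
```

{"api": "move_arm", "payload": {"increments": [[0.04,0,-0.003,0,0,0,0.85],[0.08,0,-0.004,0,0,0,0.85],[0.11,0,-0.004,0,0,0,0.85],[0.14,0,-0.004,0,0,0,0.85],[0.18,-0.001,-0.004,0,0,0,0.85],[0.22,-0.002,-0.004,0,0,0,0.85],[0.26,-0.003,-0.004,0,0,0,0.85],[0.3,-0.004,-0.004,0,0,0,0.85],[0.34,-0.004,-0.004,0,0,0,0.85],[0.38,-0.004,-0.004,0,0,0,0.85]]}}

```text
time_s: 11.27
position: [0.4788, -0.1909, 0.0361]
tcp_rot: [[-0.031, 1.0, 0.001], [1.0, 0.031, -0.001], [-0.001, 0.001, -1.0]]
force: [0.2, -1.6, 1.2]
opening: 0.85
grasp_force: 1.2
```

```bash
python3 -c "
from h import *
s=now(); cmd(s,(-200,2,32,1.9),(-140,2,32,1.9))"
```

```text
t 11.2667 L [-269.5249   -0.2902   36.1022] ang 1.77 F -1.6044388209375033 -0.16733401671612977 1.23623650132272 op 0.8500794320618638 1.1960899829864502 tilt -0.9999992918916135
[ 0.2317 -0.0082  0.0137] wz -0.0007
[ 0.4317 -0.0086  0.0137] wz -0.0007
```

{"api": "move_arm", "payload": {"increments": [[0.03,-0.002,0.01,0,0,0,0.85],[0.07,-0.004,0.014,0,0,0,0.85],[0.11,-0.006,0.014,0,0,0,0.85],[0.15,-0.008,0.014,0,0,0,0.85],[0.19,-0.01,0.014,0,0,0,0.85],[0.23,-0.01,0.014,0,0,0,0.85],[0.27,-0.01,0.014,0,0,0,0.85],[0.31,-0.01,0.014,0,0,0,0.85],[0.35,-0.01,0.014,0,0,0,0.85],[0.38,-0.01,0.014,0,0,0,0.85]]}}

```text
time_s: 12.1
position: [0.4711, -0.0761, 0.0315]
tcp_rot: [[-0.032, 1.0, -0.002], [1.0, 0.032, 0.001], [0.001, -0.002, -1.0]]
force: [0.3, 0.4, -1.0]
opening: 0.846
grasp_force: 0.5
```

```bash
python3 -c "
from h import *
s=now(); cmd(s,(-80,2,32,1.9),(-50,2,32,1.9))"
```

```text
t 12.1 L [-154.5518    3.5988   31.5462] ang 1.81 F 0.43972394081070837 -0.2714439034881065 -1.0069201485061838 op 0.8463852911142548 0.505853584036231 tilt -0.9999984332842766
[ 0.2485  0.0049 -0.0015] wz -0.0005
[ 0.3485  0.0048 -0.0015] wz -0.0005
```

{"api": "move_arm", "payload": {"increments": [[0.03,0,0,0,0,0,0.85],[0.06,0.001,0,0,0,0,0.85],[0.09,0.002,0,0,0,0,0.85],[0.12,0.002,0,0,0,0,0.85],[0.15,0.002,0,0,0,0,0.85],[0.18,0.002,0,0,0,0,0.85],[0.21,0.002,0,0,0,0,0.85],[0.24,0.002,0,0,0,0,0.85],[0.27,0.002,0,0,0,0,0.85],[0.295,0.002,0,0,0,0,0.85]]}}

```text
time_s: 12.93
position: [0.4697, 0.0116, 0.0317]
tcp_rot: [[-0.031, 1.0, -0.0], [1.0, 0.031, 0.0], [0.0, -0.0, -1.0]]
force: [0.1, -1.0, -0.5]
opening: 0.847
grasp_force: 0.5
```

```bash
python3 -c "
from h import *
s=now()"
```

```text
t 12.9333 L [-66.8807   2.1493  31.6583] ang 1.79 F -1.0482042491378267 -0.032494952050591136 -0.5237113187817691 op 0.8474864871872139 0.5322783440351486 tilt -0.9999999713726844
```

Free sliding at about 1 N. Next come slower steps, watching the force.

{"api": "move_arm", "payload": {"increments": [[0.012,0,0,0,0,0,0.85],[0.024,0,0,0,0,0,0.85],[0.036,0,0,0,0,0,0.85],[0.046,0,0,0,0,0,0.85],[0.056,0,0,0,0,0,0.85],[0.066,0,0,0,0,0,0.85],[0.076,0,0,0,0,0,0.85]]}}

```text
time_s: 13.52
position: [0.4692, 0.0334, 0.0317]
tcp_rot: [[-0.031, 1.0, 0.0], [1.0, 0.031, -0.0], [-0.0, 0.0, -1.0]]
force: [-0.0, -2.4, -0.1]
opening: 0.85
grasp_force: 0.7
```

```bash
python3 -c "
from h import *
s=now()"
```

```text
t 13.5167 L [-45.0294   1.8841  31.6571] ang 1.75 F -2.373574273523385 0.0811769879339413 -0.08091648321079264 op 0.8501909934816708 0.7015198655426502 tilt -0.999999994834073
```

{"api": "move_arm", "payload": {"increments": [[0.008,0,0,0,0,0,0.85],[0.016,0,0,0,0,0,0.85],[0.024,0,0,0,0,0,0.85],[0.03,0,0,0,0,0,0.85]]}}

```text
time_s: 13.85
position: [0.4689, 0.0426, 0.0317]
tcp_rot: [[-0.031, 1.0, 0.0], [1.0, 0.031, -0.0], [-0.0, 0.0, -1.0]]
force: [0.1, -2.0, 0.7]
opening: 0.85
grasp_force: 0.8
```

```bash
python3 -c "
from h import *
s=now()"
```

```text
t 13.85 L [-35.9005   1.915   31.6871] ang 1.77 F -1.9955242605186478 -0.06539743687029226 0.7002309819744195 op 0.8502344520432839 0.7650701142847538 tilt -0.9999999955797887
```

{"api": "move_arm", "payload": {"increments": [[0.008,0,0,0,0,0,0.85],[0.016,0,0,0,0,0,0.85],[0.022,0,0,0,0,0,0.85],[0.022,0,0,0,0,0,0.85]]}}

```text
time_s: 14.18
position: [0.4704, 0.0458, 0.0319]
tcp_rot: [[-0.037, 0.999, 0.003], [0.999, 0.037, -0.005], [-0.005, 0.003, -1.0]]
force: [-0.9, -19.6, -1.0]
opening: 0.85
grasp_force: 9.7
```

```bash
python3 -c "
from h import *
s=now()"
```

```text
t 14.1833 L [-32.7118   0.2991  31.8779] ang 2.12 F -19.50937505349707 1.553997763354697 -0.9660643536977614 op 0.8503566439926841 9.731118902564049 tilt -0.9999828351133849
```

Firm stop: 19.5 N at TCP x ≈ −33. That puts the rack's outer end about 18 mm outside the mouth, which fits. I'll back off and go to the post.

```bash
python3 -c "
from h import *
s=(L(-29.3,1.9,31.7),1.8)
cmd(s,(-80,2,32,1.8),(-80,0,150,1.8),(-114,-89,150,5),(-114,-89,66,5))"
```

```text
[-0.169 -0.    -0.001] wz -0.0
[-0.169   0.0066 -0.3943] wz -0.0
[-0.2818  0.3035 -0.3943] wz -0.0178
[-0.2818  0.3035 -0.1143] wz -0.0178
```

{"api": "move_arm", "payload": {"increments": [[-0.03,0,0,0,0,0,0.85],[-0.1,0,0,0,0,0,0.85],[-0.17,0,0,0,0,0,0.85],[-0.17,0,-0.13,0,0,0,0.7],[-0.17,0,-0.26,0,0,0,0.6],[-0.17,0,-0.394,0,0,0,0.55],[-0.23,0.12,-0.394,0,0,-0.018,0.55],[-0.282,0.24,-0.394,0,0,-0.018,0.55],[-0.282,0.303,-0.394,0,0,-0.018,0.55],[-0.282,0.303,-0.394,0,0,-0.018,0.55]]}}

```text
time_s: 15.02
position: [0.5676, -0.034, 0.151]
tcp_rot: [[-0.086, 0.996, 0.008], [0.996, 0.086, -0.001], [-0.002, 0.008, -1.0]]
force: [0.6, 0.9, 0.4]
opening: 0.563
grasp_force: 0.0
```

```bash
python3 -c "
from h import *
s=now(); c=viewer.capture('wrist'); cv2.imwrite('pics/w4.png',cv2.convertScaleAbs(c['image'],alpha=1.2))
for g in (1.4,1.5,1.6,1.7): print(g,proj(c,L(-38-76*np.sin(g),-86+76*np.cos(g),84)))
for x in (-28,-18,-10): print(x,proj(c,L(x,-58,32)),proj(c,L(x,62,32)))
cmd(s,(-114,-89,66,5))
"
```

```text
t 15.0167 L [-115.7287  -94.1942  151.0429] ang 4.93 F 0.8445505921280988 -0.6643709834699424 0.40099362698980945 op 0.5628854893939895 0.0 tilt -0.9999653092269878
1.4 [248.221  216.4732]
1.5 [258.4778 218.1891]
1.6 [268.8277 218.9122]
1.7 [279.1894 218.6386]
-28 [238.7182 100.2758] [96.6689 94.3646]
-18 [239.0552  87.6726] [95.9314 81.9011]
-10 [239.3346  77.4637] [95.3639 71.8157]
[ 0.0067 -0.017   0.2835] wz -0.0004
```

View pics/w4.png

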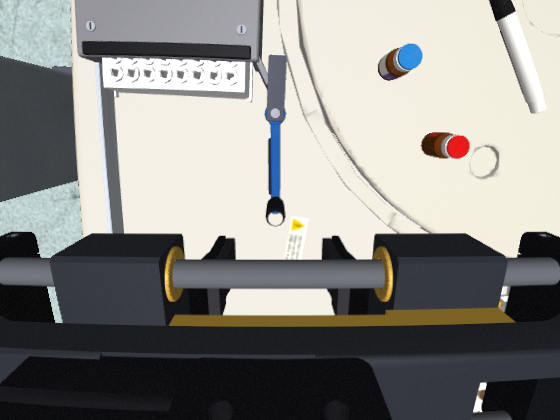

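The rack's end edge is straight at row ~90 (x ≈ −20), and the post is at (275,217), so the gate is at about 1.66 rad. I'll descend and grip.

{"api": "move_arm", "payload": {"increments": [[0.006,-0.005,0.1,0,0,0,0.5],[0.006,-0.005,0.18,0,0,0,0.5],[0.006,-0.005,0.25,0,0,0,0.5],[0.006,-0.005,0.283,0,0,0,0.5],[0.006,-0.005,0.283,0,0,0,0],[0.006,-0.005,0.283,0,0,0,0],[0.006,-0.005,0.283,0,0,0,0],[0.006,-0.005,0.283,0,0,0,0],[0.006,-0.005,0.283,0,0,0,0],[0.006,-0.005,0.283,0,0,0,0]]}}

```text
time_s: 15.9
position: [0.5616, -0.0315, 0.0662]
tcp_rot: [[-0.087, 0.996, 0.003], [0.996, 0.087, -0.001], [-0.001, 0.003, -1.0]]
force: [0.9, 0.1, 3.4]
opening: 0.163
grasp_force: 30.0
```

```bash
python3 -c "
from h import *
s=now()
print('arc')
for g in np.arange(1.55,-.06,-.1):
  cmd(s,(-38-76*np.sin(g),-86+76*np.cos(g),66,5+np.degrees(g-1.65)))
"
```

```text
t 15.9 L [-112.9506  -88.3399   66.1525] ang 5.01 F 0.03420352336243304 -0.9277395180378255 3.355566746247685 op 0.1627599756625768 29.997220247460064 tilt -0.9999948765756691
arc
[-0.0027 -0.0132  0.0005] wz 0.0319
[ 0.0004 -0.0384  0.0005] wz 0.0637
[ 0.0061 -0.063   0.0005] wz 0.0955
[ 0.0142 -0.087   0.0005] wz 0.1274
[ 0.0246 -0.1101  0.0005] wz 0.1592
[ 0.0373 -0.132   0.0005] wz 0.191
[ 0.0521 -0.1526  0.0005] wz 0.2229
[ 0.0689 -0.1715  0.0005] wz 0.2547
[ 0.0875 -0.1887  0.0005] wz 0.2865
[ 0.1077 -0.2039  0.0005] wz 0.3183
[ 0.1294 -0.2171  0.0005] wz 0.3502
[ 0.1522 -0.228   0.0005] wz 0.382
[ 0.176  -0.2366  0.0005] wz 0.4138
[ 0.2006 -0.2427  0.0005] wz 0.4457
[ 0.2257 -0.2464  0.0005] wz 0.4775
[ 0.251  -0.2476  0.0005] wz 0.5093
[ 0.2762 -0.2462  0.0005] wz 0.5412
```

{"api": "move_arm", "payload": {"increments": [[-0.002,-0.013,0,0,0,0.032,0],[0.0,-0.038,0,0,0,0.064,0],[0.006,-0.063,0,0,0,0.096,0],[0.014,-0.087,0,0,0,0.127,0],[0.025,-0.11,0,0,0,0.159,0],[0.037,-0.132,0,0,0,0.191,0],[0.052,-0.153,0,0,0,0.223,0],[0.069,-0.172,0,0,0,0.255,0],[0.088,-0.189,0,0,0,0.287,0],[0.108,-0.204,0,0,0,0.318,0]]}}

```text
time_s: 16.73
position: [0.4981, -0.0031, 0.0661]
tcp_rot: [[0.794, 0.609, 0.004], [0.609, -0.794, 0.001], [0.004, 0.002, -1.0]]
force: [3.8, 4.4, 3.0]
opening: 0.16
grasp_force: 30.0
```

```bash
python3 -c "
from h import *
now()
g=.65;s=(L(-38-76*np.sin(g),-86+76*np.cos(g),66),5+np.degrees(g-1.65))
for g in (.55,.45,.35,.25,.15,.08,.03,0):
  cmd(s,(-38-76*np.sin(g),-86+76*np.cos(g),66,5+np.degrees(g-1.65)))
"
```

```text
t 16.7333 L [-82.512  -25.8156  66.0932] ang -52.52 F 4.223705837621255 -3.990697859171295 2.956970664433094 op 0.16038797131283375 30.002081834463752 tilt -0.9999900620874168
[ 0.0006 -0.0253  0.    ] wz 0.0318
[ 0.0038 -0.0504  0.    ] wz 0.0637
[ 0.0094 -0.0751  0.    ] wz 0.0955
[ 0.0175 -0.0991  0.    ] wz 0.1273
[ 0.028  -0.1222  0.    ] wz 0.1592
[ 0.0366 -0.1377  0.    ] wz 0.1814
[ 0.0434 -0.1483  0.    ] wz 0.1974
[ 0.0478 -0.1546  0.    ] wz 0.2069
```

{"api": "move_arm", "payload": {"increments": [[0.001,-0.025,0,0,0,0.032,0],[0.004,-0.05,0,0,0,0.064,0],[0.009,-0.075,0,0,0,0.096,0],[0.018,-0.099,0,0,0,0.127,0],[0.028,-0.122,0,0,0,0.159,0],[0.037,-0.138,0,0,0,0.181,0],[0.043,-0.148,0,0,0,0.197,0],[0.046,-0.152,0,0,0,0.205,0],[0.046,-0.152,0,0,0,0.205,0],[0.046,-0.152,0,0,0,0.205,0]]}}

```text
time_s: 17.57
position: [0.4807, 0.0408, 0.066]
tcp_rot: [[1.0, 0.017, 0.003], [0.017, -1.0, 0.0], [0.003, -0.0, -1.0]]
force: [0.0, 3.4, 6.2]
opening: 0.162
grasp_force: 30.0
```

```bash
python3 -c "
from h import *
now()
"
```

```text
t 17.5667 L [-38.0217  -9.8912  66.0125] ang -89.04 F 3.438503451856902 -0.1360342319487393 6.218628513574078 op 0.16155912180121182 30.00007111171726 tilt -0.9999957196111904
```

{"api": "move_arm", "payload": {"increments": [[0,0,0,0,0,0,0.5],[0,0,0,0,0,0,0.5],[0,0,0,0,0,0,0.5],[0,0,-0.05,0,0,0,0.5],[0,0,-0.15,0,0,0,0.5],[0,0,-0.28,0,0,0,0],[0,0,-0.35,0,0,0,0],[0,0,-0.35,0,0,0,0],[0,0,-0.35,0,0,0,0]]}}

```text
time_s: 18.32
position: [0.4802, 0.04, 0.1709]
tcp_rot: [[1.0, 0.015, 0.003], [0.015, -1.0, -0.001], [0.003, 0.001, -1.0]]
force: [0.2, 0.0, -1.2]
opening: 0.284
grasp_force: 0.0
```

```bash
python3 -c "
from h import *
s=now(); c=viewer.capture('wrist'); cv2.imwrite('pics/w5.png',cv2.convertScaleAbs(c['image'],alpha=1.2))
for g in (0,.1): print(g,proj(c,L(-38-76*np.sin(g),-86+76*np.cos(g),84)))
for r in nets.find_in('wrist','load_key_top')[:2]: print(r,toL(at(c,r['location'],.073)))
print(proj(c,L(132.5,34,72)))
cmd(s,(132.5,34,110,-88.1))
"
```

```text
t 18.3167 L [-38.8577  -9.268  170.9128] ang -89.14 F 0.029406038055358397 -0.24450862727031855 -1.1660908436390491 op 0.28448979957900317 0.0 tilt -0.9999964706694218
0 [274.4646 217.1016]
0.1 [283.9564 216.4866]
[ 85.5283 263.6713]
[-0.1546 -0.5685  0.203 ] wz -0.0058
```

View pics/w5.png

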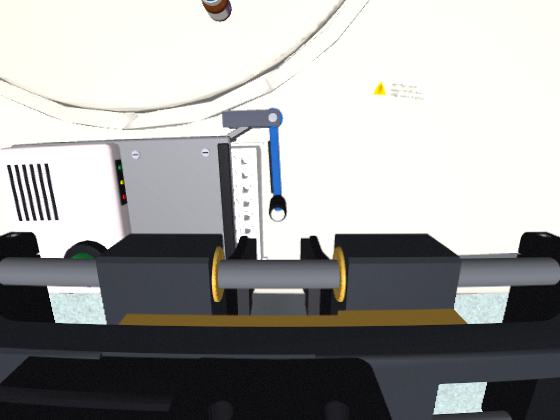

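The gate reads shut (post at (278,213), about 0.04 rad), with the rack end straight behind it. The key at (86,260) matches the prediction, so I'll move over it.

{"api": "move_arm", "payload": {"increments": [[-0.03,-0.12,0,0,0,0,0],[-0.06,-0.24,0,0,0,0,0],[-0.09,-0.36,0.03,0,0,0,0],[-0.12,-0.48,0.08,0,0,0,0],[-0.154,-0.568,0.15,0,0,0,0],[-0.154,-0.568,0.22,0,0,0,0],[-0.154,-0.568,0.235,0,0,0,0],[-0.154,-0.568,0.235,0,0,0,0]]}}

```text
time_s: 19.08
position: [0.4284, 0.2098, 0.0972]
tcp_rot: [[1.0, 0.016, -0.007], [0.016, -1.0, -0.001], [-0.007, 0.001, -1.0]]
force: [-1.0, 0.7, 3.0]
opening: 0.006
grasp_force: 1.3
```

```bash
python3 -c "
from h import *
now()
"
```

```text
t 19.0833 L [132.555   36.8645  97.1589] ang -89.1 F 0.7045685178777041 0.9531130579549884 3.0388544872398153 op 0.005970242118886248 1.2887881803908385 tilt -0.9999721227252084
```

{"api": "move_arm", "payload": {"increments": [[0.005,0,0.01,0,0,0,0],[0.008,0,0.02,0,0,0,0],[0.008,0,0.03,0,0,0,0],[0.008,0,0.04,0,0,0,0],[0.008,0,0.05,0,0,0,0]]}}

```text
time_s: 19.5
position: [0.4337, 0.2092, 0.0917]
tcp_rot: [[1.0, 0.014, 0.002], [0.014, -1.0, 0.0], [0.002, -0.0, -1.0]]
force: [-18.0, -4.6, 97.3]
opening: 0.004
grasp_force: 48.7
```

```bash
python3 -c "
from h import *
now()
"
```

```text
t 19.5 L [131.8452  31.5806  91.6675] ang -89.19 F -3.970093783244192 18.09215258739074 97.3398165716419 op 0.003542338780569166 48.71932754293084 tilt -0.9999975325671505
```

97 N: the key has bottomed out or I'm on its collar. I'll lift straight away.

{"api": "move_arm", "payload": {"increments": [[0,0,-0.05,0,0,0,0],[0,0,-0.15,0,0,0,0],[0,0,-0.25,0,0,0,0],[0,0,-0.25,0,0,0,0]]}}

```text
time_s: 19.83
position: [0.4382, 0.2101, 0.165]
tcp_rot: [[1.0, 0.014, 0.014], [0.014, -1.0, 0.003], [0.014, -0.003, -1.0]]
force: [1.3, -0.4, -0.6]
opening: 0.008
grasp_force: 0.0
```

```bash
python3 -c "
from h import *
s=now(); c=viewer.capture('scene'); cv2.imwrite('pics/s5.png',cv2.convertScaleAbs(cv2.resize(c['image'][150:300,140:340],None,fx=4,fy=4,interpolation=cv2.INTER_CUBIC),alpha=1.5))
for z in (70,80,86): print(z,(proj(c,L(132.5,34,z))-[140,150])*4)
for r in nets.find_in('scene','load_key_top')[:2]: print(r)
c=viewer.capture('top')
for r in nets.find_in('top','load_key_top')[:2]: print(r)
"
```

```text
t 19.8333 L [132.5547  26.9889 165.0211] ang -89.22 F -0.4204730090861504 -1.325226721522609 -0.5618295590525615 op 0.00800960409721074 0.0 tilt -0.9999002244809448
70 [335.8784 311.6121]
80 [334.3359 301.3806]
86 [333.4003 295.171 ]
{'location': [304.0, 227.5], 'conf': 0.41}
```

View pics/s5.png

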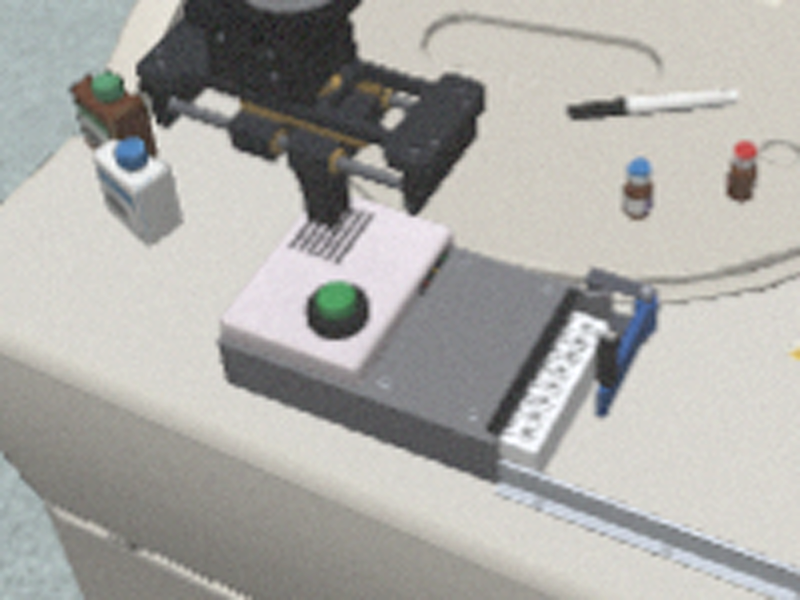

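The picture shows the key up and its top at about z = 82–86, so that press most likely bottomed it. I'll press again gently to be sure. The rack end and shut gate look right, and the bottles and vials are undisturbed.

{"api": "move_arm", "payload": {"increments": [[-0.008,0,0.08,0,0,0,0],[-0.008,0,0.15,0,0,0,0],[-0.008,0,0.19,0,0,0,0],[-0.008,0,0.19,0,0,0,0],[-0.008,0,0.19,0,0,0,0],[-0.008,0,0.19,0,0,0,0]]}}

```text
time_s: 20.53
position: [0.4309, 0.2098, 0.1022]
tcp_rot: [[1.0, 0.015, -0.001], [0.015, -1.0, -0.0], [-0.001, 0.0, -1.0]]
force: [-0.2, -0.7, 0.2]
opening: 0.001
grasp_force: 0.0
```

```bash
python3 -c "
from h import *
now()
"
```

```text
t 20.5333 L [132.5112  34.3321 102.1515] ang -89.15 F -0.6694147852326983 0.17909550642597305 0.21077150149957835 op 0.0006191668167752637 0.0 tilt -0.9999996174053895
```

{"api": "move_arm", "payload": {"increments": [[0,0,0.005,0,0,0,0],[0,0,0.01,0,0,0,0],[0,0,0.015,0,0,0,0],[0,0,0.02,0,0,0,0],[0,0,0.025,0,0,0,0],[0,0,0.028,0,0,0,0],[0,0,0.028,0,0,0,0]]}}

```text
time_s: 21.12
position: [0.4313, 0.2101, 0.0943]
tcp_rot: [[1.0, 0.015, 0.001], [0.015, -1.0, 0.0], [0.001, -0.0, -1.0]]
force: [0.1, 0.1, 4.4]
opening: 0.006
grasp_force: 2.1
```

{"api": "move_arm", "payload": {"increments": [[0,0,0.003,0,0,0,0],[0,0,0.006,0,0,0,0],[0,0,0.008,0,0,0,0],[0,0,0.01,0,0,0,0],[0,0,0.01,0,0,0,0]]}}

```text
time_s: 21.53
position: [0.4314, 0.2101, 0.0931]
tcp_rot: [[1.0, 0.015, 0.002], [0.015, -1.0, 0.0], [0.002, -0.0, -1.0]]
force: [-2.0, -1.1, 22.3]
opening: 0.003
grasp_force: 10.7
```

Bottomed out: the spring gave 4.4 N, then a hard 22 N. I'll lift clear.

{"api": "move_arm", "payload": {"increments": [[0,0,-0.05,0,0,0,0],[0,0,-0.15,0,0,0,0],[0,0,-0.28,0,0,0,0],[0,0,-0.35,0,0,0,0],[0,0,-0.35,0,0,0,0],[0,0,-0.35,0,0,0,0],[0,0,-0.35,0,0,0,0],[0,0,-0.35,0,0,0,0]]}}

```text
time_s: 22.2
position: [0.4295, 0.2096, 0.1945]
tcp_rot: [[1.0, 0.015, -0.004], [0.015, -1.0, -0.001], [-0.004, 0.001, -1.0]]
force: [-0.3, -0.9, -0.3]
opening: 0.004
grasp_force: 0.0
```

```bash
python3 -c "
from h import *
now(); print(workorder.hand_in())
"
```

```text
t 22.2 L [132.3926  35.7405 194.4636] ang -89.13 F -0.9368620338547228 0.29503528854705585 -0.3359379903207519 op 0.004082432685510239 0.0 tilt -0.9999919011931669
the job is handed in; nothing more can be done
None
```

I handed the job in at 22 s but got no verdict back: by force and camera the rack is home (19.5 N at the stop), the gate reads shut (about 0.04 rad) and the key was pressed fully and released, though my first press on it peaked at 97 N at the wrist against the 120 N limit.

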